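Tip the feed tube until the first brass bush comes to the rim

TASK

One of the two tilting feed tubes on the table holds brass bushes, the other larger steel ones. Slowly tip the brass one by pressing its black thumb pad down, a little at a time, stop as soon as the first brass bush has slid down to the rim of the mouth, and let go, so that the bush lies there ready to be picked for the press. Do not let it drop out, and leave the steel tube as it is.

Things in the scene. Friction and masses are not known exactly. Their poses are not given: they have to be found in the camera images.
- brass_bush_first: Brass bush nearest the mouth, a ring 28 mm across and 22 mm long, lying along its tube, a twin 2 to 14 mm behind it. Origin: centre of its leading face (towards the mouth); z along the bush to the rear. Bushes slide once the tube is tipped 13 to 23 degrees (friction varies) and slow ones halt in the upturned mouth; 12 degrees more tilt, or fast tipping, drops them out.
- brass_mouth (a point): Centre of the mouth of the brass bushes' tube, in the rim's plane, on the bush axis; moves with the tube. x: mouth to tail, z: up from the tube. Tube: aluminium, 12-sided, open on top, 45 mm wide, 165 mm long, last 19 mm turned up 29 degrees, level at the start; its mouth faces roughly the robot. Blue stand: base 130 x 94 mm, two cheeks 145 mm high, 83 mm over both, round knob on one.
- brass_pad (a point): Centre of the top of the black thumb pad bridging the same tube, 28 mm along it by 53 mm across, 161 mm above the table at first, 26 mm behind the mouth; moves with the tube. x: mouth to tail, y across, z up. Hinge axis along y, 46 mm behind (+x) and 31 mm below this point. Pressing down lowers the mouth; the stiff hinge takes about 5 N here and stays where it is left.
- steel_tube (a joint): Tilt of the other, equal tube on an equal stand, which holds two steel bushes 36 mm across and 16 mm long: 0 is level, growing as its mouth goes down (rad). To be left alone.

How it is judged:
By the outcome, as a careful person would: the job done as asked, in the order asked, and still so for the second after the job is handed in, with the robot touching nothing.
It also fails if it takes over 35 s, if anything falls off the work surface, if the arm or the gripper's body presses on something with over 40 N, if the wrist force passes 120 N, or if a joint passes its speed limit or range.

ROBOT

A 7-joint arm with a two-finger parallel gripper is mounted at the origin on a cart in front of the work surface, level with it; the furniture and walls round the work are solid. World frame = base frame: x ahead of the robot, y to its left, z up, the work surface at z = 0. Lengths are in mm, angles in rad, forces in N, time in s.
With the tool pointing down it reaches from about 350 to 900 mm from the base axis. Payload 7.2 kg.
Tool frame: the origin (TCP) lies midway between the tips of the shut fingers; the grasp point (between the pads) lies 19 mm behind it; z points along the fingers, y is the direction in which the jaws open and shut (so a half turn about z gives the same grasp; the last joint's range is limited). The gripper opens to 85 mm and grips with 20 to 120 N. Pads are 22 mm wide; open, the fingers measure 114 mm over their backs; the gripper's body (76 mm by 85 mm) begins 54 mm behind the grasp point. The pads swing forward as they close: fully open they stand 13 mm farther back than shut.
Start: joints at [-1.365, 0.411, -0.013, 1.596, 0.006, 1.134, -0.082], TCP at [169.004, 601.719, 231.297] pointing down, gripper open.
Joint ranges: [-2.95, 2.95], [-0.29, 1.99], [-1.47, 1.44], [0.14, 2.54], [-1.03, 4.17], [0.13, 1.85], [-2.86, 2.86]. Speed limits (rad/s): [2.39, 2.39, 3.01, 3.01, 3.14, 3.14, 3.14].

INTERFACE

Orientations are given as a unit quaternion [x, y, z, w].
In Python, from plant import sensors, snapshot, camera_params, ticket gives the robot as it stands.
- The arm moves only by the tool send_rows, never from a script. Its arguments are lists of equal length, an entry for each row: "linear": the shift along the tool's x, y, z in cm, a list of three; "delta_rot": the turn, a rotation vector about the tool's x, y, z in degrees, a list of three. In form: {"linear": [[tx, ty, tz], ...], "delta_rot": [[wx, wy, wz], ...]}. A call has 1 to 20 rows; each row is the pose to reach, as a shift and turn from the pose commanded when the call began, along the tool's axes at that moment; what a row does not reach only later rows make up. A row lasts 1/8 s, in which the tool goes at most 62.5 mm and 10.7 degrees, less where a joint would pass 70% of its speed; a pose out of reach is approached as far as the arm can. A call with a gripper value outside its range is refused whole. "jaw" is the closure in counts, from 0 (fully open) to 255 (shut), set as the call begins (left out, the last holds). The fingers move at their own pace and stop on an object; "grip_force" is the grip in N (left out, the last holds). Time passes only in rows, so rows that repeat a pose let the fingers close. It gives the time, the measured TCP pose, the force and the opening at its end, in the units of the state.
- sensors.get_state(): the state, without advancing time (a new reading comes with each control period).
- snapshot(name): name is "scene" or "top"; returns the picture (480x640x3 uint8, blue, green, red); there is no depth.
- camera_params(name): a dict with "camera_matrix" (3x3 intrinsics, pixels), "D" ([k1, k2, p1, p2, k3] as OpenCV has them; the pictures are not rectified), "R" (3x3) and "t" (3): a world point X has camera coordinates R X + t. Camera axes: x right, y down, z forward; pixel columns grow to the right and rows downward; lengths in mm; the calibration is good to about 2 mm. A picture is of the moment at which its call begins. camera_params takes no time and is no camera call.
- ticket.job_done(): hands the job in, once; it reports no verdict.
The state is a dict: "t": time; "q": joint angles; "joint_velocities": joint speeds; "joint_efforts": joint torques, N m; "tcp_pos": TCP position; "eef_rot": TCP orientation; "contact_force": force on the tool from outside, world axes, zero at the start; "torque": the same for the moment, N m; "finger_gap": finger opening in mm.
Only numpy, scipy, OpenCV 4.12 (cv2) and the standard library are available. Lean on these libraries where they do the work, as an engineer would, in place of code of your own. Each camera call takes 0.05 s, during which the arm holds its last target.

## Working session

There is one attempt and no reset: what is moved stays moved. The work goes in short steps, Python scripts to look and compute and a tool call to move; the robot and the scene stay as the last step left them, time stands still between calls to the robot, and variables do not carry over. Pictures are saved under pics/ and viewed, and the job is handed in when it is done.

Besides the shell and the picture viewer there is one more tool, called after "Emit:" by a JSON object that holds its "fn" and its "kwargs", one argument or row to a line. send_rows: Moves the arm, as the interface text tells. Its arguments: {"type":"object","properties":{"linear":{"type":"array","items":{"type":"array","items":{"type":"number"}}},"delta_rot":{"type":"array","items":{"type":"array","items":{"type":"number"}}},"jaw":{"type":"number"},"grip_force":{"type":"number"}},"required":["linear","delta_rot"]}

```bash
mkdir -p pics; ls
python3 - <<'E'
from plant import sensors, snapshot, camera_params
import cv2
print(sensors.get_state())
for n in("scene","top"):
    cv2.imwrite(f"pics/{n}0.png",snapshot(n)); print(n,camera_params(n))
E
```

```text
pics
{'t': 0.0, 'q': array([-1.36519431,  0.41190698, -0.01272754,  1.59705107,  0.00562019,
        1.13430101, -0.08219534]), 'joint_velocities': array([-4.17443936e-04, -1.37433794e-03, -1.80772170e-03,  1.16513825e-03,
       -1.46142451e-03,  5.22843795e-05, -3.04203452e-04]), 'joint_efforts': array([ 2.44745461e-04, -6.00608182e+01,  6.82330616e-01, -2.99416226e+01,
        1.37867438e-02,  1.04320486e-02, -5.86117812e-05]), 'tcp_pos': array([168.89859709, 601.2261918 , 230.44571172]), 'eef_rot': array([ 1.36447921e-01,  9.90646910e-01, -8.13918613e-04, -4.76046572e-05]), 'contact_force': array([ 0.0451311 , -0.17526942,  0.59994028]), 'torque': array([-0.04423435,  0.01897161,  0.01458755]), 'finger_gap': 85.28391450229157}
scene {'camera_matrix': array([[589.47620657,   0.        , 324.71183226],
       [  0.        , 589.47620657, 240.69724635],
       [  0.        ,   0.        ,   1.        ]]), 'D': array([-0.01155756,  0.        ,  0.        ,  0.        ,  0.        ]), 'R': array([[ 0.51144735, -0.85915463,  0.01658079],
       [-0.41822107, -0.26572664, -0.86860836],
       [ 0.75067486,  0.43731301, -0.49522176]]), 't': array([-498.84490087,  302.59084261,  695.8475773 ])}
top {'camera_matrix': array([[609.96650638,   0.        , 319.2082803 ],
       [  0.        , 609.96650638, 230.15078745],
       [  0.        ,   0.        ,   1.        ]]), 'D': array([0.00330386, 0.        , 0.        , 0.        , 0.        ]), 'R': array([[-9.83543824e-02, -9.95151409e-01,  2.96353474e-04],
       [-9.68099319e-01,  9.56117552e-02, -2.31607642e-01],
       [ 2.30456337e-01, -2.30665262e-02, -9.72809237e-01]]), 't': array([-248.8344086 ,  557.3476192 ,  922.17428829])}
```

View pics/scene0.png

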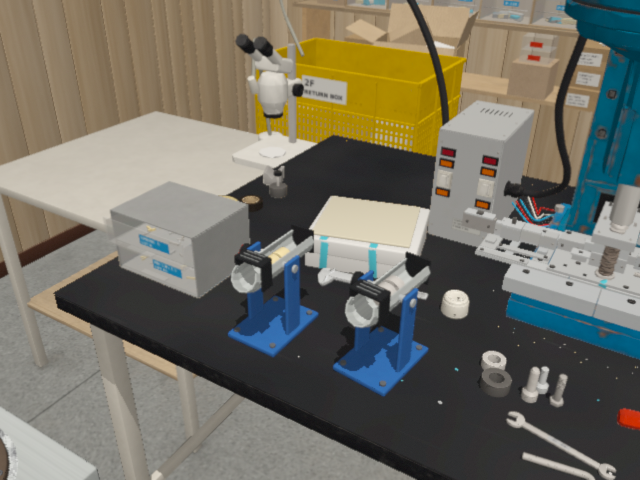

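View pics/top0.png

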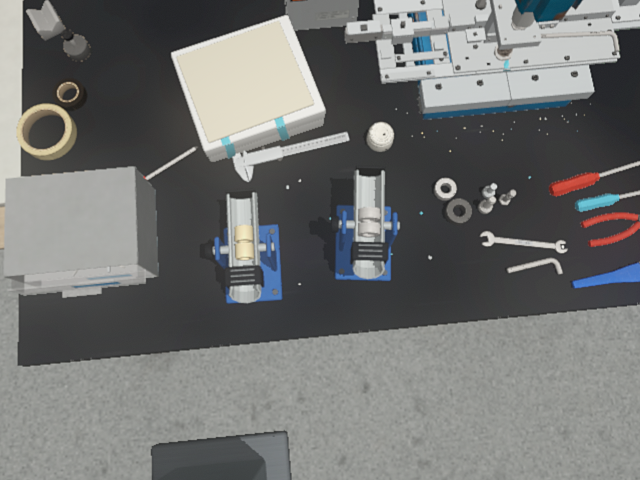

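The scene view shows both tubes on blue stands. The brass one is on the left: bushes at about (283,253) in scene and (243,243) in top, pad at about (245,275) in top. The steel one is on the right, with its pad at about (370,252) in top. I'll zoom in and cast rays.

```bash
cat > h.py <<'E'
import numpy as np, cv2
from plant import sensors, snapshot, camera_params
P={n:camera_params(n) for n in("scene","top")}
def ray(n,px):
    c=P[n];u=cv2.undistortPoints(np.array([[px]],float),c["camera_matrix"],c["D"])[0,0]
    d=c["R"].T@np.array([u[0],u[1],1]);o=-c["R"].T@c["t"];return o,d/np.linalg.norm(d)
def onz(n,px,z):
    o,d=ray(n,px);return o+d*(z-o[2])/d[2]
def two(a,b):
    (o1,d1),(o2,d2)=ray("top",a),ray("scene",b)
    s=np.linalg.lstsq(np.c_[d1,-d2],o2-o1,rcond=None)[0]
    p,q=o1+s[0]*d1,o2+s[1]*d2;return (p+q)/2,np.linalg.norm(p-q)
def proj(n,X):
    c=P[n];return cv2.projectPoints(np.array([X],float).reshape(-1,1,3),cv2.Rodrigues(c["R"])[0],c["t"],c["camera_matrix"],c["D"])[0].reshape(-1,2)
def crop(im,x,y,w,h,k,f):
    cv2.imwrite(f,cv2.resize(im[y:y+h,x:x+w],None,fx=k,fy=k,interpolation=cv2.INTER_CUBIC))
E
python3 - <<'E'
from h import *
s=cv2.imread("pics/scene0.png");t=cv2.imread("pics/top0.png")
crop(s,220,225,100,75,8,"pics/s0z.png");crop(t,195,180,100,75*133//75,6 and 5,"pics/t0z.png")
for n in P:
    c=P[n];print(n,-c["R"].T@c["t"],proj(n,[169,601,231]))
print(onz("top",(245,275),161),onz("top",(370,252),161))
E
```

```text
scene [-140.67251148 -652.4816575   615.70304136] [[-230.71669699  163.56882242]]
top [ 302.57298798 -279.64553915 1026.259377  ] [[-413.90383252  567.8087132 ]]
[ 452.25948519 -187.84228133  161.        ] [ 468.01701568 -370.04975082  161.        ]
```

View pics/s0z.png

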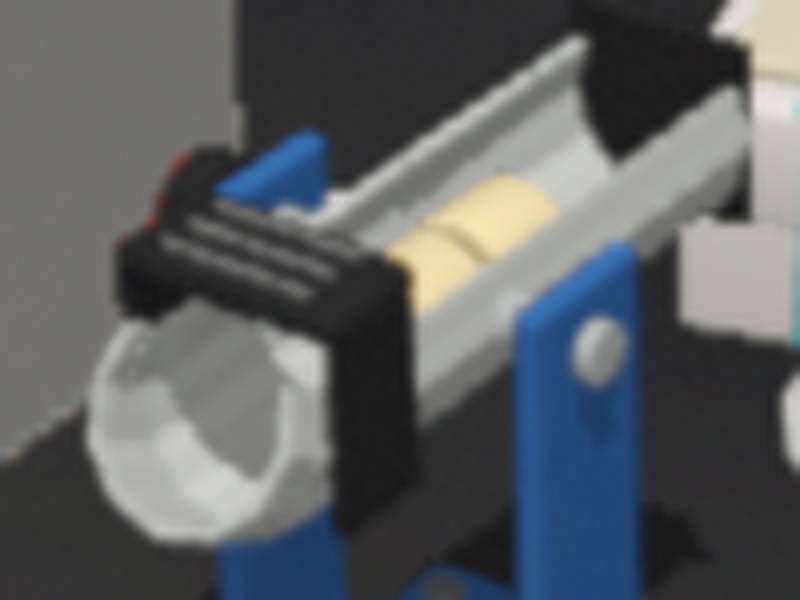

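View pics/t0z.png

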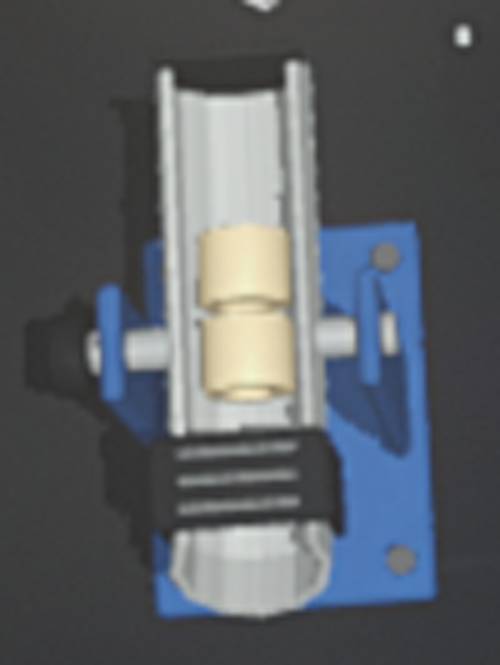

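Run:
```python
from h import *
T=lambda x,y:(195+x/5,180+y/5); S=lambda x,y:(220+x/8,225+y/8)
# stripes ends: (top, scene)
for nm,a,b in [("front stripe L",T(180,510),S(165,240)),("front stripe R",T(298,500),S(310,300)),("rear L",T(180,456),S(195,215)),("rear R",T(298,445),S(335,273)),("axleR",T(395,335),S(605,345)),("box corner",(137,168),(249,205)),("box corner nearL",(5,180),(168,183)),("boxfrontR",(157,275),(195,262)),("scope",(45,10),(245,45))]:
    print(nm,*two(a,b))
for z in(161,150):print(z,[onz("top",T(*p),z).round(1) for p in[(237,478),(165,70),(297,65),(178,432),(313,430)]])
print("pad scene",onz("scene",S(250,252),161))
print("base corners",[onz("top",T(*p),5).round(1) for p in[(415,222),(437,597),(157,615)]])
```

```text
front stripe L [ 444.21124019 -167.36840034  161.18710979] 0.3098790057326604
front stripe R [ 443.99538745 -200.86565186  159.30370856] 0.05986350021622667
rear L [ 458.58189319 -166.26207764  159.2391124 ] 4.57236999835048
rear R [ 458.35591308 -199.60455457  157.58071795] 5.847451875172523
axleR [ 495.35920465 -231.15054405  132.26533772] 0.4844008222656252
box corner [643.58698397 -29.04934754 124.3488867 ] 1.4841939512701974
box corner nearL [646.01891169 178.28035913 118.15409918] 0.5204344996242345
boxfrontR [476.62352938 -43.59154182  91.11295183] 3.393137052194119
scope [730.55170704   7.54059611 398.6606807 ] 34.395471540495556
161 [array([ 451.8, -184.1,  161. ]), array([ 575.5, -171.3,  161. ]), array([ 573.2, -210.3,  161. ]), array([ 466.8, -168.1,  161. ]), array([ 463.5, -206.8,  161. ])]
150 [array([ 453.7, -182.9,  150. ]), array([ 579., -170.,  150.]), array([ 576.6, -209.4,  150. ]), array([ 468.8, -166.7,  150. ]), array([ 465.6, -205.9,  150. ])]
pad scene [ 449.53229565 -183.19250268  161.        ]
base corners [array([ 561.6, -234.1,    5. ]), array([ 431.9, -230.7,    5. ]), array([ 435.1, -137. ,    5. ])]
```

Checks agree: the pad centre is at about (451,-184,160.5), expected z is 161. The axle is at x≈495 and z≈132, expected 497 and 130. Tube yaw is about −1.6°, and the box is only about 124 mm high. I'll go over with the jaws shut, staying above z=200.

Emit:
{"fn": "send_rows", "kwargs": {
  "linear": [
    [-3.3,-3.2,0],
    [-6.6,-6.5,0],
    [-9.9,-9.7,0],
    [-13.2,-13.0,0],
    [-16.6,-16.2,0],
    [-19.9,-19.5,0],
    [-23.2,-22.7,0],
    [-26.5,-26.0,0],
    [-29.8,-29.2,0],
    [-33.1,-32.4,0],
    [-35,-36.9,0.3],
    [-36.9,-41.3,0.6],
    [-38.8,-45.8,1],
    [-40.7,-50.2,1.4],
    [-42.6,-54.7,1.8],
    [-44.5,-59.1,2.2],
    [-46.4,-63.6,2.6],
    [-48.4,-68,3],
    [-48.4,-68,3],
    [-48.4,-68,3]
  ],
  "delta_rot": [
    [0,0,-1.4],
    [0,0,-2.8],
    [0,0,-4.2],
    [0,0,-5.6],
    [0,0,-7],
    [0,0,-8.4],
    [0,0,-9.8],
    [0,0,-11.2],
    [0,0,-12.6],
    [0,0,-14],
    [0,0,-14],
    [0,0,-14],
    [0,0,-14],
    [0,0,-14],
    [0,0,-14],
    [0,0,-14],
    [0,0,-14],
    [0,0,-14],
    [0,0,-14],
    [0,0,-14]
  ],
  "jaw": 255
}}

```text
t: 2.6
tcp_pos: [450.8, -183.4, 200.9]
eef_rot: [0.015, 1.0, 0.0, -0.001]
contact_force: [-0.2, 0.5, -0.6]
finger_gap: -0.3
```

```bash
cat > look.py <<'E'
import sys
from h import *
k=sys.argv[1]
s=snapshot("scene");st=sensors.get_state()
cv2.imwrite(f"pics/s{k}.png",s);crop(s,215,215,107,80,7,f"pics/s{k}z.png")
print(round(st["t"],2),st["tcp_pos"].round(1),st["eef_rot"].round(4),st["contact_force"].round(1),st["finger_gap"])
E
python3 look.py 1
python3 - <<'E'
from h import *
t=snapshot("top");cv2.imwrite("pics/t1.png",t)
s=cv2.imread("pics/s1.png");cv2.imwrite("pics/both1.png",np.hstack([cv2.resize(s,(400,300)),cv2.resize(t,(400,300))]))
E
```

```text
2.65 [ 450.9 -182.8  201. ] [ 1.430e-02  9.999e-01  3.000e-04 -4.000e-04] [1.  0.8 0.1] 0.14712613949597078
```

View pics/s1.png

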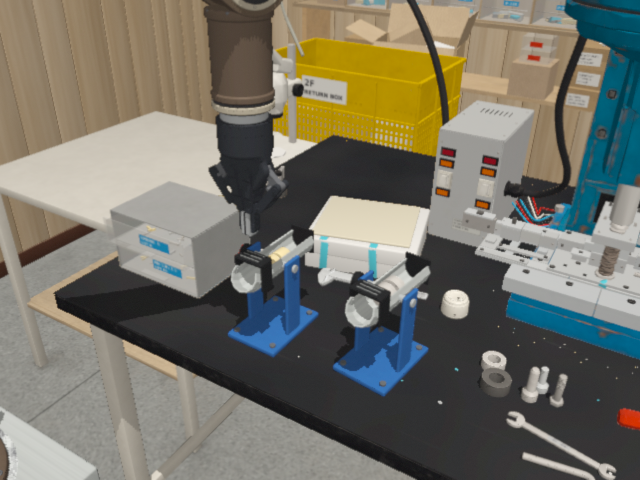

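View pics/t1.png

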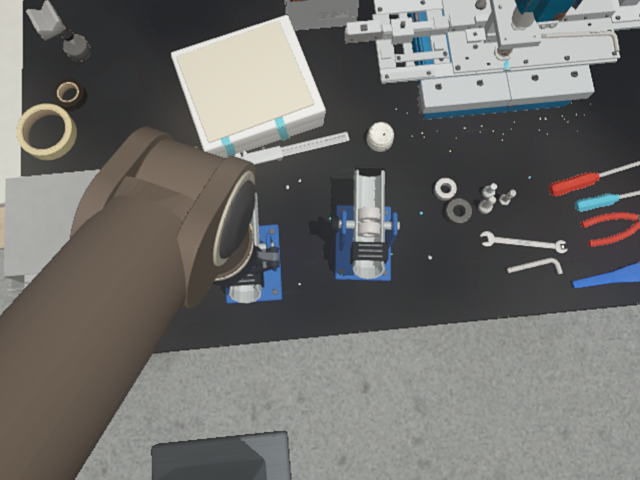

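The fingers are shut and centred over the brass pad: scene fingertip at about (252,228), with the mouth at (245,275) and the bush at (280,255) still in view. Now lowering to contact.

Emit:
{"fn": "send_rows", "kwargs": {
  "linear": [
    [0,0,1.2],
    [0,0,2.4],
    [0,0,3.4],
    [0,0,3.6],
    [0,0,3.7],
    [0,0,3.7]
  ],
  "delta_rot": [
    [0,0,0],
    [0,0,0],
    [0,0,0],
    [0,0,0],
    [0,0,0],
    [0,0,0]
  ]
}}

```text
t: 3.45
tcp_pos: [451.3, -183.9, 164.5]
eef_rot: [0.015, 1.0, -0.0, 0.0]
contact_force: [-0.5, -0.3, -0.2]
finger_gap: -0.1
```

```bash
python3 look.py 2
```

```text
3.5 [ 451.3 -183.9  164.5] [ 1.480e-02  9.999e-01 -0.000e+00  2.000e-04] [ 0.5 -0.3  0.6] -0.18164133179514363
```

View pics/s2z.png

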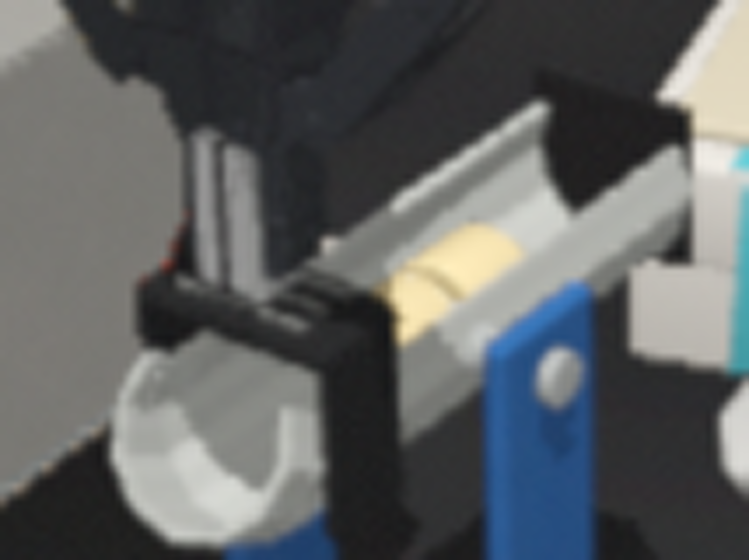

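Fingertip is just above the pad at crop (240,285), bush still at (440,280), no contact yet. Creeping down to contact.

Emit:
{"fn": "send_rows", "kwargs": {
  "linear": [
    [0,0,0.15],
    [0,0,0.25],
    [0,0,0.3],
    [0,0,0.35],
    [0,0,0.4],
    [0,0,0.4]
  ],
  "delta_rot": [
    [0,0,0],
    [0,0,0],
    [0,0,0],
    [0,0,0],
    [0,0,0],
    [0,0,0]
  ]
}}

```text
t: 4.25
tcp_pos: [450.8, -183.8, 160.6]
eef_rot: [0.015, 1.0, 0.0, -0.0]
contact_force: [-3.3, 1.2, 6.6]
finger_gap: 0.4
```

Contact at z=160.6 with 6.6 N. Tipping slowly to 10°, below the 13° sliding limit, with the tool turning about the hinge along with the pad.

Emit:
{"fn": "send_rows", "kwargs": {
  "linear": [
    [0.04,0,0.06],
    [0.08,0,0.12],
    [0.12,0,0.18],
    [0.16,0,0.24],
    [0.2,0,0.32],
    [0.24,0,0.4],
    [0.28,0,0.46],
    [0.32,0,0.53],
    [0.35,0,0.59],
    [0.39,0,0.66],
    [0.42,0,0.73],
    [0.45,0,0.79],
    [0.47,0,0.85],
    [0.47,0,0.85]
  ],
  "delta_rot": [
    [0,-0.8,0],
    [0,-1.5,0],
    [0,-2.3,0],
    [0,-3.1,0],
    [0,-3.9,0],
    [0,-4.7,0],
    [0,-5.5,0],
    [0,-6.3,0],
    [0,-7,0],
    [0,-7.8,0],
    [0,-8.6,0],
    [0,-9.3,0],
    [0,-10,0],
    [0,-10,0]
  ]
}}

```text
t: 6.0
tcp_pos: [446.5, -183.7, 152.1]
eef_rot: [0.015, 0.996, -0.001, 0.088]
contact_force: [-2.5, 0.1, 5.0]
finger_gap: -0.0
```

```bash
python3 look.py 3
```

```text
6.05 [ 446.5 -183.7  152.1] [ 0.0147  0.9961 -0.0012  0.0873] [-3.1  1.9  5.5] 0.13574212903293428
```

View pics/s3z.png

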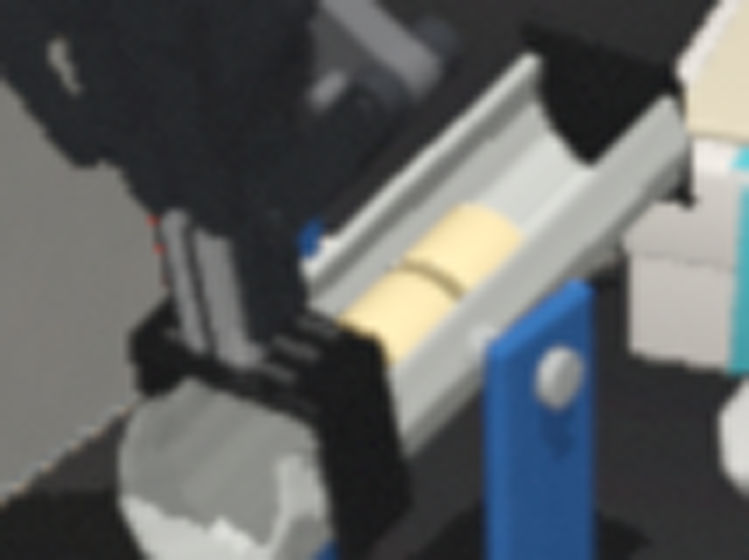

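Tube is tipped 10°; bushes unmoved, brass patch at about (430,280) in the crop. Continuing in small steps, now with a brass-mask readout.

Emit:
{"fn": "send_rows", "kwargs": {
  "linear": [
    [0.03,0,0.04],
    [0.05,0,0.08],
    [0.08,0,0.12],
    [0.1,0,0.16],
    [0.1,0,0.16]
  ],
  "delta_rot": [
    [0,-0.5,0],
    [0,-1,0],
    [0,-1.5,0],
    [0,-2,0],
    [0,-2,0]
  ]
}}

```text
t: 6.68
tcp_pos: [445.7, -183.7, 150.2]
eef_rot: [0.015, 0.994, -0.001, 0.105]
contact_force: [-2.2, 0.3, 4.1]
finger_gap: -0.2
```

```bash
cat > look.py <<'E'
import sys
from h import *
k=sys.argv[1]
s=snapshot("scene");st=sensors.get_state()
cv2.imwrite(f"pics/s{k}.png",s);crop(s,215,230,107,80,7,f"pics/s{k}z.png")
q=st["eef_rot"];print(round(st["t"],2),st["tcp_pos"].round(1),"tilt",round(np.degrees(2*np.arcsin(q[3])),2),st["contact_force"].round(1))
old=cv2.imread("pics/s3.png")
for im in(old,s):
    c=im[225:310,225:310]; h=cv2.cvtColor(c,cv2.COLOR_BGR2HSV)
    m=cv2.inRange(h,(12,60,100),(35,255,255)); n,l,stt,ce=cv2.connectedComponentsWithStats(m)
    print([(stt[i,:2]+225,stt[i,2:],ce[i].round(1)+225) for i in range(1,n) if stt[i,4]>8])
E
python3 look.py 4
```

```text
6.72 [ 445.7 -183.7  150.2] tilt 12.0 [-2.1  0.8  5.7]
[(array([263, 245], dtype=int32), array([ 26,  22, 232], dtype=int32), array([275.8, 254.4]))]
[(array([263, 244], dtype=int32), array([ 26,  24, 252], dtype=int32), array([275.5, 254.7]))]
```

Not moved at 12°. Next, 1° steps with a hold.

Emit:
{"fn": "send_rows", "kwargs": {
  "linear": [
    [0.02,0,0.03],
    [0.04,0,0.06],
    [0.05,0,0.08],
    [0.05,0,0.08]
  ],
  "delta_rot": [
    [0,-0.4,0],
    [0,-0.7,0],
    [0,-1,0],
    [0,-1,0]
  ]
}}

```text
t: 7.22
tcp_pos: [445.3, -183.7, 149.2]
eef_rot: [0.015, 0.993, -0.002, 0.113]
contact_force: [-3.2, 1.2, 3.8]
finger_gap: 0.3
```

```bash
python3 look.py 5
```

```text
7.28 [ 445.4 -183.7  149.3] tilt 12.99 [-2.4  0.4  6.2]
[(array([263, 245], dtype=int32), array([ 26,  22, 232], dtype=int32), array([275.8, 254.4]))]
[(array([263, 244], dtype=int32), array([ 26,  24, 264], dtype=int32), array([275.3, 254.8]))]
```

Emit:
{"fn": "send_rows", "kwargs": {
  "linear": [
    [0.02,0,0.03],
    [0.04,0,0.06],
    [0.05,0,0.08],
    [0.05,0,0.08],
    [0.05,0,0.08]
  ],
  "delta_rot": [
    [0,-0.4,0],
    [0,-0.7,0],
    [0,-1,0],
    [0,-1,0],
    [0,-1,0]
  ]
}}

```text
t: 7.9
tcp_pos: [445.1, -183.7, 148.3]
eef_rot: [0.015, 0.992, -0.002, 0.122]
contact_force: [-2.9, 1.0, 6.6]
finger_gap: -0.1
```

```bash
python3 look.py 6
```

```text
7.95 [ 445.1 -183.6  148.3] tilt 13.98 [-3.   0.7  5.8]
[(array([263, 245], dtype=int32), array([ 26,  22, 232], dtype=int32), array([275.8, 254.4]))]
[(array([263, 244], dtype=int32), array([ 26,  24, 267], dtype=int32), array([275.3, 254.8]))]
```

Emit:
{"fn": "send_rows", "kwargs": {
  "linear": [
    [0.02,0,0.03],
    [0.04,0,0.06],
    [0.05,0,0.08],
    [0.05,0,0.08],
    [0.05,0,0.08]
  ],
  "delta_rot": [
    [0,-0.4,0],
    [0,-0.7,0],
    [0,-1,0],
    [0,-1,0],
    [0,-1,0]
  ]
}}

```text
t: 8.57
tcp_pos: [444.7, -183.7, 147.4]
eef_rot: [0.015, 0.991, -0.002, 0.13]
contact_force: [-2.7, 1.2, 6.2]
finger_gap: -0.1
```

```bash
python3 look.py 7
```

```text
8.62 [ 444.7 -183.6  147.4] tilt 14.98 [-3.2  0.5  5.7]
[(array([263, 245], dtype=int32), array([ 26,  22, 232], dtype=int32), array([275.8, 254.4]))]
[(array([262, 243], dtype=int32), array([ 26,  26, 268], dtype=int32), array([275.1, 254.9]))]
```

Emit:
{"fn": "send_rows", "kwargs": {
  "linear": [
    [0.02,0,0.03],
    [0.04,0,0.06],
    [0.05,0,0.08],
    [0.05,0,0.08],
    [0.05,0,0.08]
  ],
  "delta_rot": [
    [0,-0.4,0],
    [0,-0.7,0],
    [0,-1,0],
    [0,-1,0],
    [0,-1,0]
  ]
}}

```text
t: 9.25
tcp_pos: [444.5, -183.6, 146.5]
eef_rot: [0.015, 0.99, -0.002, 0.139]
contact_force: [-2.6, -0.1, 4.8]
finger_gap: -0.2
```

```bash
python3 look.py 8
```

```text
9.3 [ 444.4 -183.6  146.4] tilt 15.97 [-4.   1.   4.7]
[(array([263, 245], dtype=int32), array([ 26,  22, 232], dtype=int32), array([275.8, 254.4]))]
[(array([262, 243], dtype=int32), array([ 26,  27, 275], dtype=int32), array([274.9, 255. ]))]
```

View pics/s8z.png

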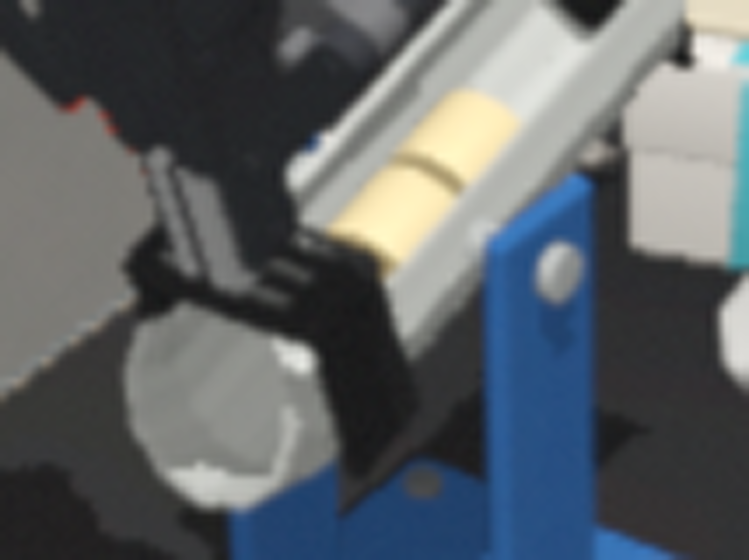

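Bushes are still at rest at about (420,180) in the crop, with the tube at 16° and the mouth at (225,420). Continuing.

Emit:
{"fn": "send_rows", "kwargs": {
  "linear": [
    [0.02,0,0.03],
    [0.04,0,0.06],
    [0.05,0,0.08],
    [0.05,0,0.08],
    [0.05,0,0.08]
  ],
  "delta_rot": [
    [0,-0.4,0],
    [0,-0.7,0],
    [0,-1,0],
    [0,-1,0],
    [0,-1,0]
  ]
}}

```text
t: 9.93
tcp_pos: [444.2, -183.6, 145.5]
eef_rot: [0.015, 0.989, -0.002, 0.148]
contact_force: [-3.6, 0.8, 4.0]
finger_gap: -0.2
```

```bash
python3 look.py 9
```

```text
9.97 [ 444.2 -183.6  145.5] tilt 16.98 [-2.8  0.7  5.3]
[(array([263, 245], dtype=int32), array([ 26,  22, 232], dtype=int32), array([275.8, 254.4]))]
[(array([262, 243], dtype=int32), array([ 26,  27, 277], dtype=int32), array([274.8, 255. ]))]
```

Emit:
{"fn": "send_rows", "kwargs": {
  "linear": [
    [0.02,0,0.03],
    [0.04,0,0.06],
    [0.05,0,0.08],
    [0.05,0,0.08],
    [0.05,0,0.08]
  ],
  "delta_rot": [
    [0,-0.4,0],
    [0,-0.7,0],
    [0,-1,0],
    [0,-1,0],
    [0,-1,0]
  ]
}}

```text
t: 10.6
tcp_pos: [443.9, -183.6, 144.6]
eef_rot: [0.015, 0.988, -0.002, 0.156]
contact_force: [-2.7, 0.2, 5.6]
finger_gap: -0.1
```

```bash
python3 look.py 10
```

```text
10.65 [ 443.9 -183.6  144.6] tilt 17.98 [-4.2 -0.2  4.7]
[(array([263, 245], dtype=int32), array([ 26,  22, 232], dtype=int32), array([275.8, 254.4]))]
[(array([261, 244], dtype=int32), array([ 26,  27, 259], dtype=int32), array([273.8, 256. ]))]
```

The patch shifted by about 1.4 px and shrank, so sliding may have started. Holding to watch.

Emit:
{"fn": "send_rows", "kwargs": {
  "linear": [
    [0,0,0],
    [0,0,0],
    [0,0,0]
  ],
  "delta_rot": [
    [0,0,0],
    [0,0,0],
    [0,0,0]
  ]
}}

```text
t: 11.02
tcp_pos: [443.9, -183.6, 144.6]
eef_rot: [0.015, 0.988, -0.002, 0.156]
contact_force: [-4.3, 1.0, 5.1]
finger_gap: 0.0
```

```bash
python3 look.py 11
```

```text
11.07 [ 443.9 -183.6  144.6] tilt 17.98 [-3.7 -0.1  5.5]
[(array([263, 245], dtype=int32), array([ 26,  22, 232], dtype=int32), array([275.8, 254.4]))]
[(array([262, 246], dtype=int32), array([ 24,  25, 228], dtype=int32), array([273.3, 257.1]))]
```

View pics/s11z.png

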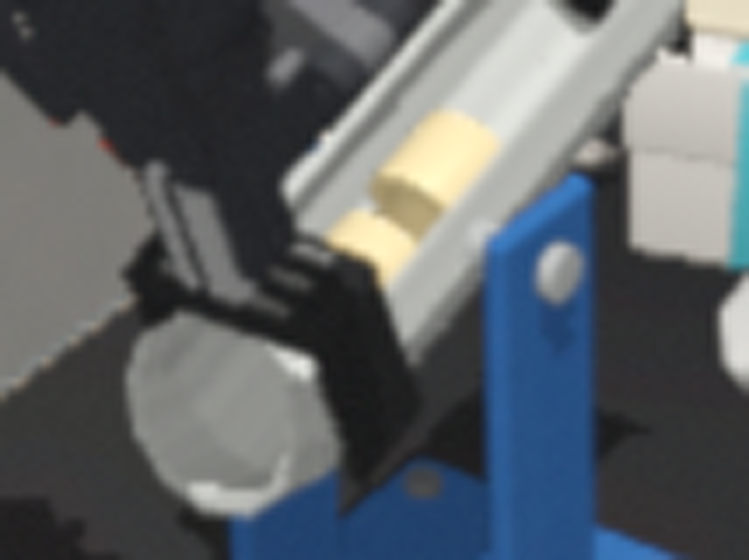

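Both bushes are sliding. The first is at crop (370,240), going under the pad and pulling ahead of the second at (430,160). Holding the tilt and watching.

Emit:
{"fn": "send_rows", "kwargs": {
  "linear": [
    [0,0,0],
    [0,0,0],
    [0,0,0],
    [0,0,0]
  ],
  "delta_rot": [
    [0,0,0],
    [0,0,0],
    [0,0,0],
    [0,0,0]
  ]
}}

```text
t: 11.58
tcp_pos: [443.9, -183.6, 144.6]
eef_rot: [0.015, 0.988, -0.002, 0.156]
contact_force: [-3.8, 0.6, 4.6]
finger_gap: 0.2
```

```bash
python3 look.py 12
```

```text
11.62 [ 443.9 -183.6  144.6] tilt 17.98 [-3.   0.7  5.5]
[(array([263, 245], dtype=int32), array([ 26,  22, 232], dtype=int32), array([275.8, 254.4]))]
[(array([268, 246], dtype=int32), array([ 18,  19, 166], dtype=int32), array([275.7, 254.3])), (array([253, 279], dtype=int32), array([ 7,  5, 20], dtype=int32), array([256.4, 281.4]))]
```

View pics/s12z.png

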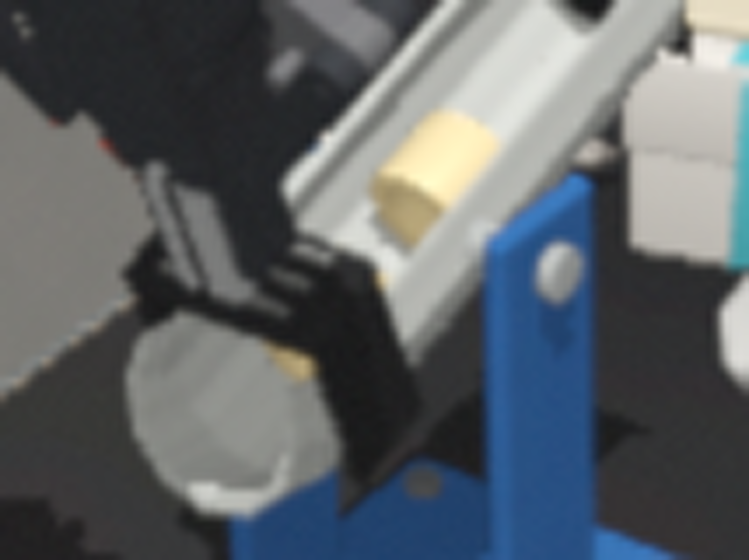

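The first bush's front now shows under the pad at crop (292,360), and the second has stayed at (430,165). Still holding.

Emit:
{"fn": "send_rows", "kwargs": {
  "linear": [
    [0,0,0],
    [0,0,0],
    [0,0,0],
    [0,0,0]
  ],
  "delta_rot": [
    [0,0,0],
    [0,0,0],
    [0,0,0],
    [0,0,0]
  ]
}}

```text
t: 12.12
tcp_pos: [443.9, -183.6, 144.6]
eef_rot: [0.015, 0.988, -0.002, 0.156]
contact_force: [-4.0, 0.3, 5.6]
finger_gap: 0.1
```

```bash
python3 look.py 13
```

```text
12.18 [ 443.9 -183.6  144.6] tilt 17.98 [-2.7  1.   5.1]
[(array([263, 245], dtype=int32), array([ 26,  22, 232], dtype=int32), array([275.8, 254.4]))]
[(array([268, 246], dtype=int32), array([ 18,  19, 166], dtype=int32), array([275.7, 254.3])), (array([253, 279], dtype=int32), array([ 7,  5, 21], dtype=int32), array([256.3, 281.3]))]
```

View pics/s13z.png

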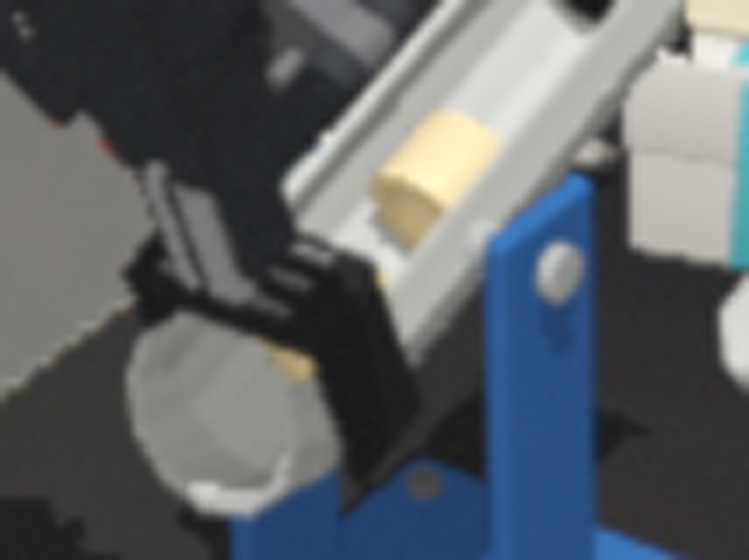

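The first bush has halted: brass shows at crop (292,360) and also just behind the pad at (385,275). I need its leading face relative to the rim, so I'll check the top view, which sees the mouth, and a closer zoom.

Run:
```python
from h import *
t=snapshot("top");cv2.imwrite("pics/t2.png",t);s=cv2.imread("pics/s13.png")
a=cv2.resize(t[265:315,215:275],None,fx=8,fy=8,interpolation=cv2.INTER_CUBIC)[:400]
b=cv2.resize(s[265:315,225:265],None,fx=8,fy=8,interpolation=cv2.INTER_CUBIC)
cv2.imwrite("pics/z14.png",np.hstack([a,b])); print(a.shape,b.shape)
```

```text
(400, 480, 3) (400, 320, 3)
```

View pics/z14.png

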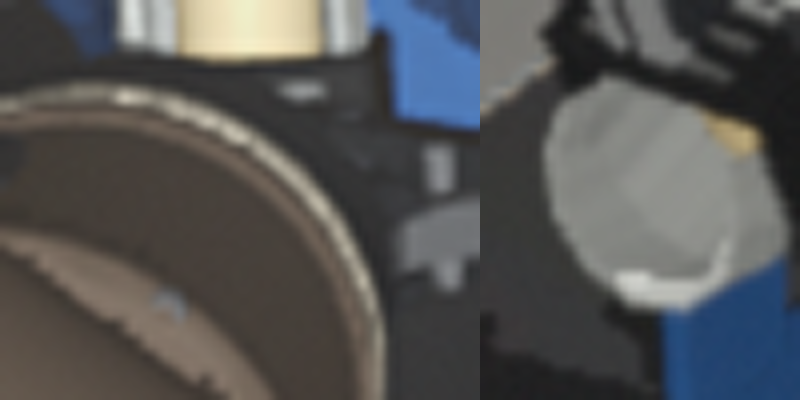

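```bash
cat > geo.py <<'E'
from h import *
yaw=np.radians(-1.6);H=np.array([497.,-185.2,130.])
def frame(th):
    th=np.radians(th)
    ex=np.array([np.cos(yaw),np.sin(yaw),0]);ey=np.array([-np.sin(yaw),np.cos(yaw),0])
    u=np.array([ex[0]*np.cos(th),ex[1]*np.cos(th),np.sin(th)])  # to tail
    return np.c_[u,ey,np.cross(u,ey)]  # cols x,y,z
def pt(th,x,y,z): return H+frame(th)@np.array([x,y,z])
def cyl(n,px,th,w0=-6.,r=14.):
    o,d=ray(n,px);F=frame(th);o=F.T@(o-H);d=F.T@d
    a=d[1]**2+d[2]**2;b=2*(o[1]*d[1]+(o[2]-w0)*d[2]);c=o[1]**2+(o[2]-w0)**2-r*r
    D=b*b-4*a*c
    if D<0:return None
    return (o+d*(-b-D**.5)/2/a).round(1)
E
python3 - <<'E'
from geo import *
# mouth plane level x=-72 ; pad centre (-46,0,31)
print("pad proj th18",proj("scene",[pt(18,-46,y,31) for y in(0,)]), proj("scene",[pt(18,-60,y,31) for y in(-26,26)]))
for w0 in(-4,-7):
  print(w0,"patch",[cyl("scene",p,18,w0) for p in[(253,279.5),(256.3,281.3),(258.5,283.5),(259.5,280)]])
  print("second front/top th18",[cyl("scene",p,18,w0) for p in[(268,256),(275,262)]],"rear",cyl("scene",(286,248),18,w0))
  # initial top view, bush edges at level
  print("init top",[cyl("top",(195+a/5,180+b/5),0,w0) for a,b in[(245,388),(245,318),(243,300),(243,228)]])
for x in(-52,-58,-64,-70):
  print(x,proj("scene",[pt(18,x,14*np.sin(np.radians(a)),-5+14*np.cos(np.radians(a))) for a in(-90,-60,-30,0,30)]).round(1).tolist())
E
```

```text
pad proj th18 [[249.63444669 267.36360113]] [[258.06647719 279.27568459]
 [230.4974834  268.58117765]]
-4 patch [array([-50.4,  -3.3,   9.6]), array([-49.8,  -8.4,   7.2]), array([-49.9, -11.6,   3.8]), array([-44.6, -10.2,   5.6])]
second front/top th18 [array([-0.7,  3.8,  9.5]), array([ -3.8, -10.7,   5. ])] rear [ 28.1 -10.3   5.5]
init top [array([-15. ,  -1.2,   9.9]), array([ 6.2, -2.1,  9.8]), array([11.7, -1.7,  9.9]), array([33.8, -2.6,  9.8])]
-7 patch [array([-48.8,  -1.3,   6.9]), array([-48.6,  -6.9,   5.2]), array([-49. , -10.5,   2.2]), array([-43.5,  -8.9,   3.8])]
second front/top th18 [array([2.3, 7.1, 5.1]), array([-2.6, -9.5,  3.3])] rear [29.4 -9.   3.7]
init top [array([-14.4,  -0.9,   7. ]), array([ 6.8, -1.7,  6.9]), array([12.3, -1.4,  6.9]), array([34.5, -2.3,  6.8])]
-52 [[260.3, 288.7], [258.2, 285.3], [254.8, 282.1], [250.8, 279.8], [247.5, 279.2]]
-58 [[258.0, 291.5], [255.9, 288.1], [252.4, 284.9], [248.5, 282.6], [245.1, 282.0]]
-64 [[255.7, 294.3], [253.6, 291.0], [250.1, 287.7], [246.1, 285.4], [242.8, 284.7]]
-70 [[253.4, 297.2], [251.3, 293.8], [247.7, 290.5], [243.8, 288.2], [240.4, 287.5]]
```

The ray-cast puts the leading face at about 50 mm ahead of the hinge. The mouth is at 72 mm, so the bush is about 22 mm short of the rim. It has stopped at the bend, still under the pad, so it is not yet at the rim or pickable. I'll continue even more gently, looking after each small step.

Emit:
{"fn": "send_rows", "kwargs": {
  "linear": [
    [0.01,0,0.02],
    [0.02,0,0.04],
    [0.04,0,0.06],
    [0.05,0,0.08],
    [0.05,0,0.08],
    [0.05,0,0.08]
  ],
  "delta_rot": [
    [0,-0.25,0],
    [0,-0.5,0],
    [0,-0.75,0],
    [0,-1,0],
    [0,-1,0],
    [0,-1,0]
  ]
}}

```text
t: 12.98
tcp_pos: [443.7, -183.6, 143.6]
eef_rot: [0.015, 0.986, -0.002, 0.165]
contact_force: [-2.5, 0.8, 3.8]
finger_gap: 0.2
```

```bash
cat > look2.py <<'E'
import sys
from geo import *
k=sys.argv[1]
s=snapshot("scene");st=sensors.get_state()
cv2.imwrite(f"pics/s{k}.png",s);crop(s,215,235,100,75,8,f"pics/s{k}z.png")
q=st["eef_rot"];th=np.degrees(2*np.arcsin(q[3]));print(round(st["t"],2),"tilt",round(th,2),st["contact_force"].round(1))
h=cv2.cvtColor(s,cv2.COLOR_BGR2HSV);m=cv2.inRange(h,(12,60,90),(35,255,255));m[:,:225]=0;m[:225]=0;m[330:]=0;m[:,300:]=0
n,l,stt,ce=cv2.connectedComponentsWithStats(m)
for i in range(1,n):
    if stt[i,4]>4:
        ys,xs=np.where(l==i);j=xs.argmin();b=ys.argmax()
        print(stt[i],ce[i].round(1),"left px",(xs[j],ys[j]),cyl("scene",(xs[j],ys[j]),th),"low",(xs[b],ys[b]))
E
python3 look2.py 15
```

```text
13.03 tilt 18.98 [-3.   0.4  4.6]
[267 248  17  18 159] [274.2 255.9] left px (np.int64(267), np.int64(257)) [-1.   6.2  6.5] low (np.int64(271), np.int64(265))
[251 279   9   7  34] [255.1 281.8] left px (np.int64(251), np.int64(279)) [-49.2   2.2   7.8] low (np.int64(256), np.int64(285))
```

View pics/s15z.png

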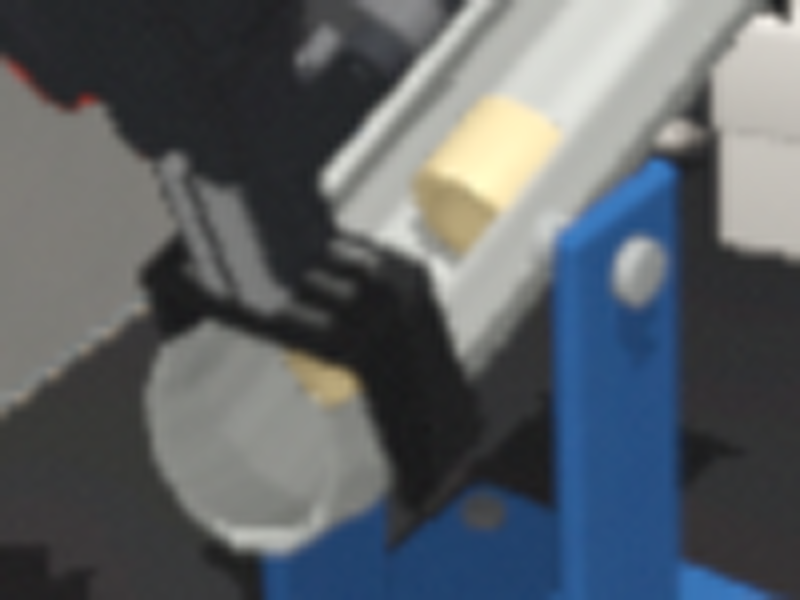

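At 19° the first bush crept a few mm more: patch low point at crop (335,400), front showing further under the pad. Another small step.

Emit:
{"fn": "send_rows", "kwargs": {
  "linear": [
    [0.01,0,0.02],
    [0.02,0,0.04],
    [0.04,0,0.06],
    [0.05,0,0.08],
    [0.05,0,0.08]
  ],
  "delta_rot": [
    [0,-0.25,0],
    [0,-0.5,0],
    [0,-0.75,0],
    [0,-1,0],
    [0,-1,0]
  ]
}}

```text
t: 13.65
tcp_pos: [443.5, -183.6, 142.7]
eef_rot: [0.015, 0.985, -0.003, 0.174]
contact_force: [-2.3, -0.3, 2.1]
finger_gap: 0.2
```

```bash
python3 look2.py 16
```

```text
13.7 tilt 19.99 [-3.1  0.5  2.2]
[243 279  17  19 194] [250.4 287.4] left px (np.int64(243), np.int64(286)) [-63.4   8.2   5.4] low (np.int64(252), np.int64(297))
```

View pics/s16z.png

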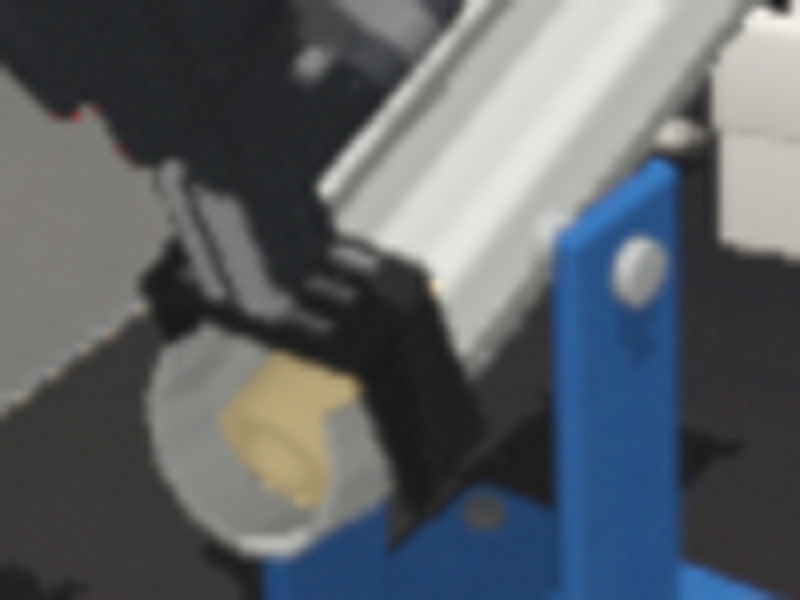

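The bushes slid on together. The first now sits in the mouth with its front face at crop (280,465), close to the rim, and the second is behind it under the pad. I stop tipping, hold, and check that it has halted.

Emit:
{"fn": "send_rows", "kwargs": {
  "linear": [
    [0,0,0],
    [0,0,0],
    [0,0,0],
    [0,0,0]
  ],
  "delta_rot": [
    [0,0,0],
    [0,0,0],
    [0,0,0],
    [0,0,0]
  ]
}}

```text
t: 14.2
tcp_pos: [443.7, -183.6, 142.8]
eef_rot: [0.014, 0.985, -0.003, 0.174]
contact_force: [-1.8, -0.5, 1.7]
finger_gap: 0.2
```

```bash
python3 look2.py 17
python3 - <<'E'
from geo import *
s=cv2.imread("pics/s17.png");cv2.imwrite("pics/z17.png",cv2.resize(s[270:310,228:273],None,fx=14,fy=14,interpolation=cv2.INTER_CUBIC))
print(proj("scene",[pt(20,x,0,z) for x,z in((-72,0),(-72,3),(-66,0),(-60,-3))]).round(1).tolist())
E
```

```text
14.25 tilt 20.01 [-1.4  0.2  0.9]
[243 279  17  19 195] [250.5 287.4] left px (np.int64(243), np.int64(286)) [-63.4   8.2   5.4] low (np.int64(252), np.int64(297))
[[244.9, 294.1], [244.3, 292.8], [247.2, 291.1], [250.0, 289.5]]
```

View pics/z17.png

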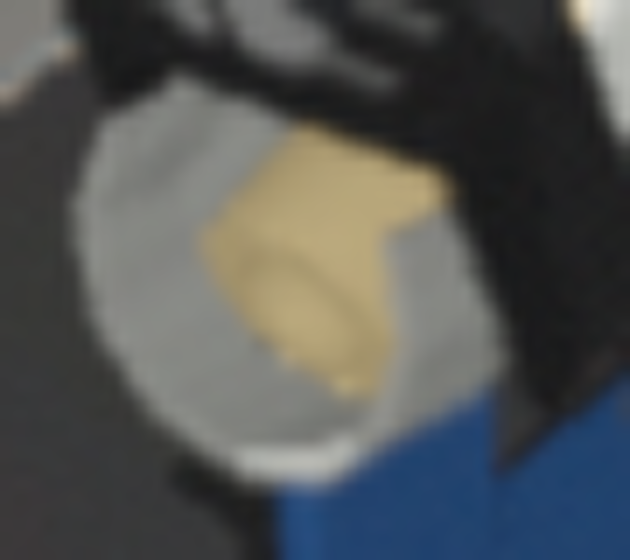

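Run:
```python
from geo import *
def mid(px,th=20,y=0):
    o,d=ray("scene",px);F=frame(th);o=F.T@(o-H);d=F.T@d;return (o+d*(y-o[1])/d[1]).round(1)
Z=lambda a,b:(228+a/14,270+b/14)
print("face centre",mid(Z(305,308)),mid(Z(315,315)))
print("floor rim mid",mid(Z(295,460)),mid(Z(290,480)), "face bottom",mid(Z(350,398)))
# mouth centre if rim circle: rim left extreme & right
print("rim left y=+21",mid(Z(78,230),y=21),"rim top-left",mid(Z(180,80),y=18),"rim right",mid(Z(395,280),y=-19), mid(Z(385,390),y=-12))
```

```text
face centre [-62.2  -0.   -6.7] [-61.3   0.   -8.9]
floor rim mid [-71.4  -0.  -22.9] [-73.    0.  -24.4] face bottom [-61.3   0.  -23.9]
rim left y=+21 [-70.4  21.    6. ] rim top-left [-52.4  18.   12.8] rim right [-64.  -19.   10.2] [-65.5 -12.  -11. ]
```

Run:
```python
from geo import *
T=lambda x,y:(195+x/5,180+y/5); S=lambda x,y:(220+x/8,225+y/8)
F=frame(0)
for nm,a,b in [("2nd front L",T(200,295),S(430,225)),("2nd rear L ",T(203,232),S(490,180)),("2nd rear R?",T(290,232),S(558,208)),("mouth floor rim",T(262,614),S(190,540)),("mouth left",T(170,580),S(92,420)),("tail rim L",T(165,68),S(583,40)),("tail R",T(297,65),S(738,92))]:
    p,e=two(a,b);print(nm,p.round(1),round(e,1),"tube frame",(F.T@(p-H)).round(1))
```

```text
2nd front L [ 514.6 -175.   131.1] 3.6 tube frame [17.3 10.7  1.1]
2nd rear L  [ 533.3 -177.1  133. ] 2.9 tube frame [36.   9.1  3. ]
2nd rear R? [ 527.7 -201.1  137.2] 3.3 tube frame [ 31.1 -15.1   7.2]
mouth floor rim [ 419.8 -185.6  114.4] 5.5 tube frame [-77.1  -2.6 -15.6]
mouth left [ 429.6 -158.8  126.3] 0.9 tube frame [-68.1  24.5  -3.7]
tail rim L [ 582.7 -168.8  140.1] 0.0 tube frame [85.2 18.8 10.1]
tail R [ 579.5 -208.9  141.1] 0.4 tube frame [ 83.1 -21.3  11.1]
```

The bush is stationary: the mask is identical over 0.55 s. Its front face is about 10 mm from the rim by this oblique view. Before deciding whether that is enough, I'll lift off gently (the hinge holds itself) and clear the top view.

Emit:
{"fn": "send_rows", "kwargs": {
  "linear": [
    [0,0,-0.2],
    [0,0,-0.6],
    [0,0,-1.5],
    [0,0,-3],
    [0,0,-5],
    [0,2,-7],
    [0,6,-8],
    [0,11,-8],
    [0,16,-8],
    [0,20,-8],
    [0,20,-8]
  ],
  "delta_rot": [
    [0,0,0],
    [0,0,0],
    [0,0,0],
    [0,0,0],
    [0,0,0],
    [0,0,0],
    [0,0,0],
    [0,0,0],
    [0,0,0],
    [0,0,0],
    [0,0,0]
  ]
}}

```text
t: 15.62
tcp_pos: [422.4, 19.6, 218.5]
eef_rot: [0.012, 0.985, -0.002, 0.174]
contact_force: [-0.2, -1.2, 0.8]
finger_gap: 0.1
```

```bash
python3 look2.py 18
python3 - <<'E'
from geo import *
t=snapshot("top");cv2.imwrite("pics/t18.png",t)
s=cv2.imread("pics/s18.png")
a=cv2.resize(t[225:315,210:280],None,fx=6,fy=6,interpolation=cv2.INTER_CUBIC)
b=cv2.resize(s[250:310,225:281],None,fx=6.7,fy=9,interpolation=cv2.INTER_CUBIC)[:540,:375]
cv2.imwrite("pics/z18.png",np.hstack([a,b]))
E
```

```text
15.68 tilt 20.03 [-0.5 -0.2  0.9]
[243 279  17  19 191] [250.4 287.5] left px (np.int64(243), np.int64(286)) [-63.4   8.2   5.3] low (np.int64(252), np.int64(297))
```

View pics/z18.png

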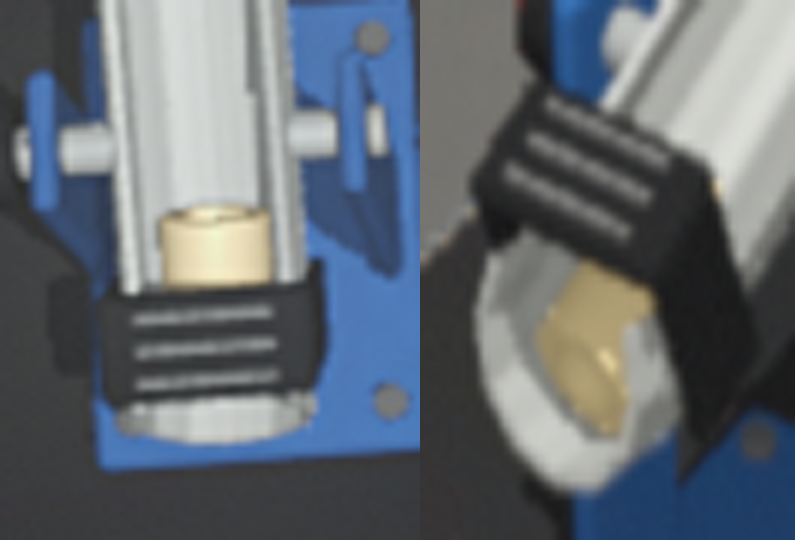

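View pics/s18.png

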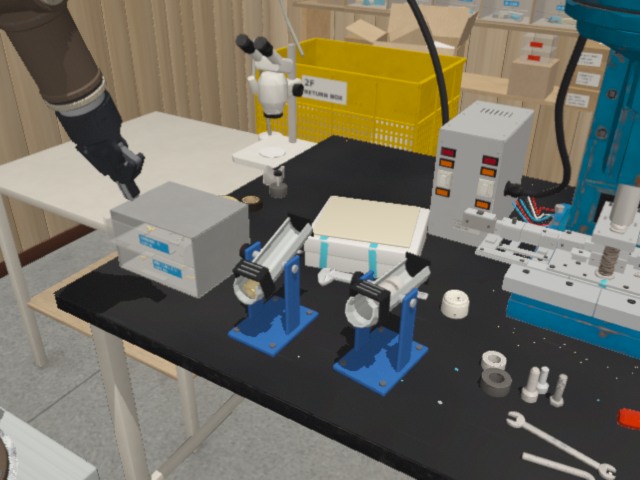

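Run:
```python
from geo import *
th=20
def mid(n,px,y=0):
    o,d=ray(n,px);F=frame(th);o=F.T@(o-H);d=F.T@d;return (o+d*(y-o[1])/d[1]).round(1)
T=lambda a,b:(210+a/6,225+b/6); S=lambda a,b:(225+a/6.7,250+b/9)
for w0 in(-5,-8):print("2nd rear",[cyl("top",T(*p),th,w0) for p in((215,208),(180,212),(215,218))])
def zpl(n,px,z):
    o,d=ray(n,px);F=frame(th);o=F.T@(o-H);d=F.T@d;return (o+d*(z-o[2])/d[2]).round(1)
print("pad front edge top",zpl("top",T(215,395),31),"ctr",zpl("top",T(205,345),31),"axle",zpl("top",T(300,132),0),zpl("top",T(80,145),0))
print("visible limit under pad front at z=6,0,-10",[zpl("top",T(215,398),z) for z in(6,0,-10)])
print("rim lowest",[zpl("top",T(215,442),z) for z in(0,-8,-15)], two(T(215,442),S(155,492)))
p,e=two(T(215,442),S(155,492));print("rim floor tube frame",(frame(th).T@(p-H)).round(1),e)
print("face centre scene",mid("scene",S(150,370)),"pad ctr scene",zpl("scene",S(160,170),31))
```

```text
2nd rear [array([-14.9,  -3. ,   8.7]), array([-15.4,   5.8,   7.7]), array([-17.4,  -2.8,   8.7])]
2nd rear [array([-15.3,  -2.7,   5.7]), array([-15.9,   6.2,   4.6]), array([-17.8,  -2.5,   5.8])]
pad front edge top [-57.3  -1.7  31. ] ctr [-44.8  -0.3  31. ] axle [  1.4 -24.7   0. ] [ 2.  30.2  0. ]
visible limit under pad front at z=6,0,-10 [array([-63.3,   1.1,   6. ]), array([-64.5,   1.8,   0. ]), array([-66.6,   2.9, -10. ])]
rim lowest [array([-75.8,   2.7,   0. ]), array([-77.6,   3.6,  -8. ]), array([-79.1,   4.4, -15. ])] (array([ 431.22677757, -181.51591845,   83.58438374]), np.float64(8.267327970599219))
rim floor tube frame [-77.8   1.8 -21.1] 8.267327970599219
face centre scene [-65.6   0.   -0.4] pad ctr scene [-46.9   0.5  31. ]
```

Run:
```python
from h import *
s=cv2.imread("pics/s18.png");cv2.imwrite("pics/z19.png",cv2.resize(s[272:308,230:270],None,fx=16,fy=16,interpolation=cv2.INTER_LANCZOS4))
```

```text
(no output)
```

View pics/z19.png

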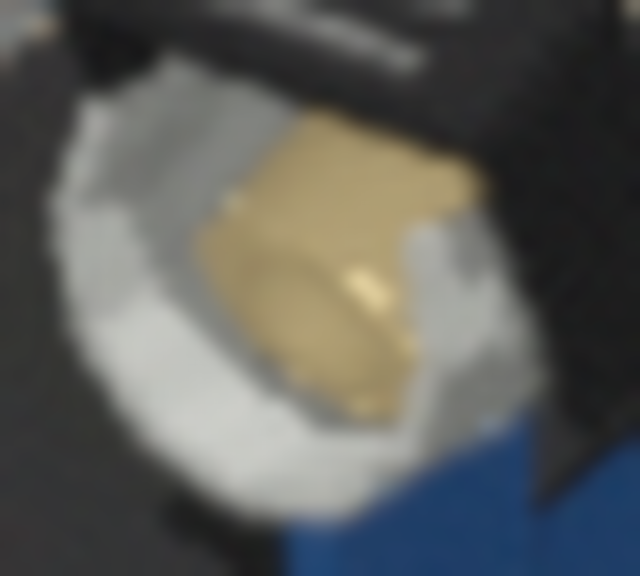

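Reading this picture: the bright ring is the upturned mouth floor, and the bush's leading edge (crop about (320,400)) has only just reached the start of it. That puts it about 10–14 mm short of the rim plane, hidden under the pad from above. The tilt of 20° is well short of dropping at about 30°. So I'll go back and tip a little more in fine steps, stopping once it is at the rim.

Emit:
{"fn": "send_rows", "kwargs": {
  "linear": [
    [0,-5,0],
    [0,-10,0],
    [0,-15,0],
    [0,-19,0],
    [0,-20,2],
    [0,-20,4.5],
    [0,-20,6.5],
    [0,-20,7.4],
    [0,-20,7.7],
    [0,-20,7.9],
    [0,-20,8]
  ],
  "delta_rot": [
    [0,0,0],
    [0,0,0],
    [0,0,0],
    [0,0,0],
    [0,0,0],
    [0,0,0],
    [0,0,0],
    [0,0,0],
    [0,0,0],
    [0,0,0],
    [0,0,0]
  ]
}}

```text
t: 17.1
tcp_pos: [443.6, -184.0, 143.2]
eef_rot: [0.015, 0.985, -0.003, 0.174]
contact_force: [0.6, 0.5, -0.9]
finger_gap: 0.3
```

Emit:
{"fn": "send_rows", "kwargs": {
  "linear": [
    [0.01,0,0.02],
    [0.02,0,0.04],
    [0.04,0,0.06],
    [0.05,0,0.08],
    [0.05,0,0.08]
  ],
  "delta_rot": [
    [0,-0.25,0],
    [0,-0.5,0],
    [0,-0.75,0],
    [0,-1,0],
    [0,-1,0]
  ]
}}

```text
t: 17.73
tcp_pos: [443.5, -183.7, 142.0]
eef_rot: [0.015, 0.983, -0.003, 0.182]
contact_force: [-0.1, 0.1, 2.9]
finger_gap: -0.0
```

```bash
python3 look2.py 20
```

```text
17.77 tilt 21.02 [-0.6 -0.5  3.6]
[243 279  17  20 192] [250.5 287.7] left px (np.int64(243), np.int64(286)) [-61.4  10.9   2.8] low (np.int64(254), np.int64(298))
```

View pics/s20z.png

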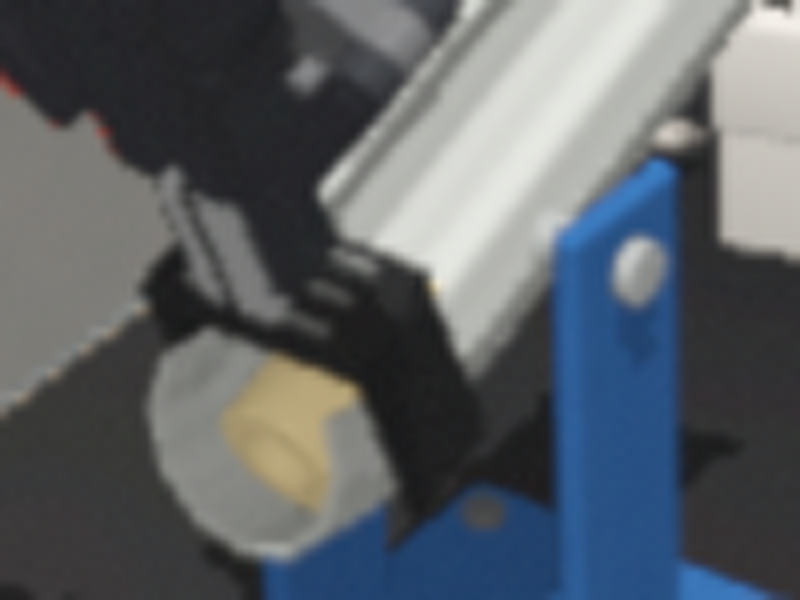

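Bush unmoved at about 21°: face at crop (280,455). Another slow step.

Emit:
{"fn": "send_rows", "kwargs": {
  "linear": [
    [0.01,0,0.02],
    [0.02,0,0.04],
    [0.04,0,0.06],
    [0.05,0,0.08],
    [0.06,0,0.1],
    [0.08,0,0.12],
    [0.08,0,0.12]
  ],
  "delta_rot": [
    [0,-0.25,0],
    [0,-0.5,0],
    [0,-0.75,0],
    [0,-1,0],
    [0,-1.25,0],
    [0,-1.5,0],
    [0,-1.5,0]
  ]
}}

```text
t: 18.65
tcp_pos: [443.1, -183.6, 140.4]
eef_rot: [0.014, 0.981, -0.003, 0.195]
contact_force: [-0.0, -0.0, 2.7]
finger_gap: 0.1
```

```bash
python3 look2.py 21
```

```text
18.7 tilt 22.5 [ 0.1 -1.3  2.2]
[243 280  17  19 184] [250.7 288.5] left px (np.int64(243), np.int64(287)) [-61.9  11.1   2.5] low (np.int64(253), np.int64(298))
```

View pics/s21z.png

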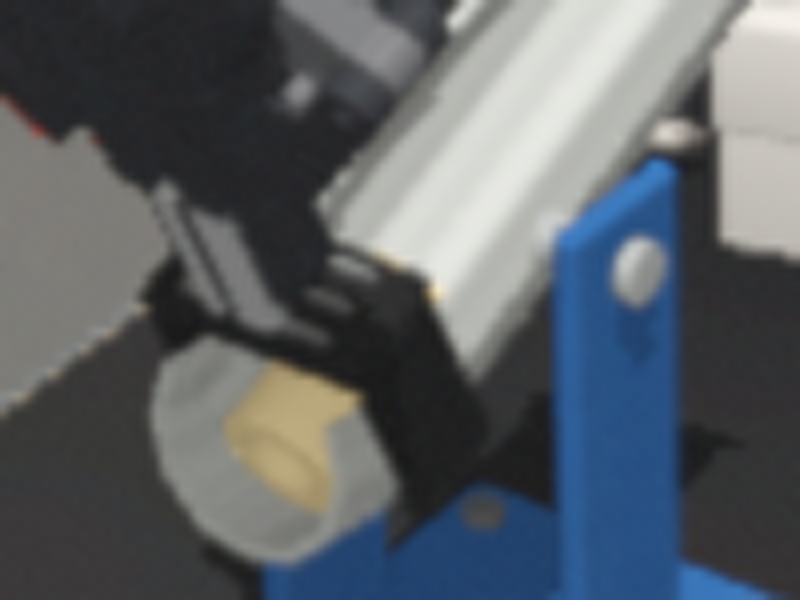

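1.5° more produced no movement, so the bush is resting against the upturned mouth and is no longer held by friction alone. That is the halt a slow bush should make. Tipping further would only head towards dropping it, so I stop here, let go and verify.

Emit:
{"fn": "send_rows", "kwargs": {
  "linear": [
    [0,0,-0.2],
    [0,0,-0.6],
    [0,0,-1.5],
    [0,0,-3],
    [0,0,-5],
    [0,2,-7],
    [0,6,-8],
    [0,11,-8],
    [0,16,-8],
    [0,20,-8],
    [0,20,-8],
    [0,20,-8]
  ],
  "delta_rot": [
    [0,0,0],
    [0,0,0],
    [0,0,0],
    [0,0,0],
    [0,0,0],
    [0,0,0],
    [0,0,0],
    [0,0,0],
    [0,0,0],
    [0,0,0],
    [0,0,0],
    [0,0,0]
  ]
}}

```text
t: 20.2
tcp_pos: [418.0, 16.4, 214.3]
eef_rot: [0.015, 0.981, -0.003, 0.195]
contact_force: [0.1, -0.7, -0.1]
finger_gap: -0.5
```

```bash
python3 look2.py 22
python3 - <<'E'
from h import *
t=snapshot("top");cv2.imwrite("pics/t22.png",t);s=cv2.imread("pics/s22.png");t0=cv2.imread("pics/t0.png");s0=cv2.imread("pics/scene0.png")
print("steel diff top",cv2.absdiff(t,t0)[160:285,325:405].mean(),"scene",cv2.absdiff(s,s0)[250:390,335:430].mean())
a=cv2.resize(t[225:315,210:280],None,fx=6,fy=6,interpolation=cv2.INTER_CUBIC)
b=cv2.resize(s[262:312,228:263],None,fx=10.8,fy=10.8,interpolation=cv2.INTER_CUBIC)
cv2.imwrite("pics/z22.png",np.hstack([a,b[:540]]))
E
```

```text
20.25 tilt 22.47 [ 0.2 -0.7 -0.7]
[243 280  17  19 182] [250.6 288.5] left px (np.int64(243), np.int64(287)) [-62.1  10.9   2.8] low (np.int64(253), np.int64(298))[ WARN:0@0.664] global loadsave.cpp:275 findDecoder imread_('pics/t0.png'): can't open/read file: check file path/integrity
Traceback (most recent call last):
cv2.error: OpenCV(4.12.0) /io/opencv/modules/core/src/arithm.cpp:1155: error: (-215:Assertion failed) src1.empty() == src2.empty() in function 'absdiff'
```

Run:
```python
from h import *
t=cv2.imread("pics/t22.png");s=cv2.imread("pics/s22.png");t0=cv2.imread("pics/top0.png");s0=cv2.imread("pics/scene0.png")
print("steel diff top",cv2.absdiff(t,t0)[160:285,325:405].mean(),"scene",cv2.absdiff(s,s0)[250:390,335:430].mean())
a=cv2.resize(t[225:315,210:280],None,fx=6,fy=6,interpolation=cv2.INTER_CUBIC)
b=cv2.resize(s[262:312,228:263],None,fx=10.8,fy=10.8,interpolation=cv2.INTER_CUBIC)
cv2.imwrite("pics/z22.png",np.hstack([a,b[:540]]))
```

```text
steel diff top 0.6134333333333334 scene 1.5041854636591478
```

View pics/z22.png

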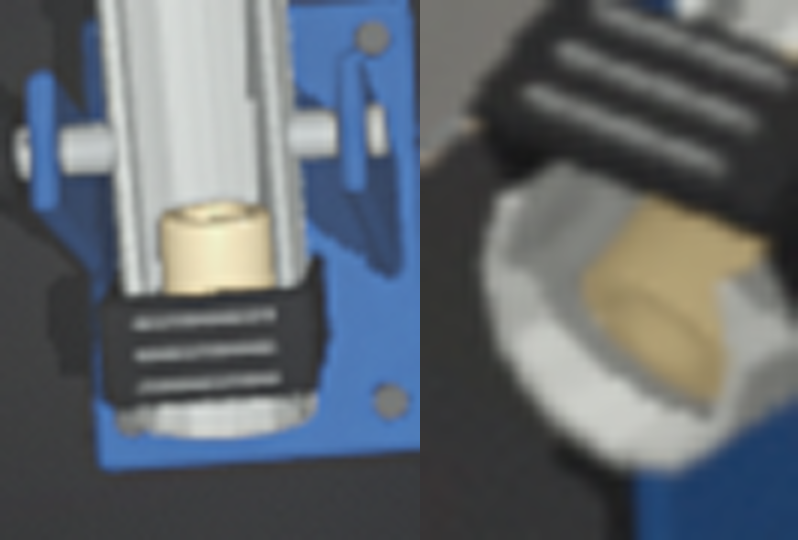

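Final look: the first brass bush lies in the upturned mouth (zoom about (660,320)) with its twin behind it. Its position is the same as before release. The steel tube region is unchanged and the robot is clear. Handing in.

Run:
```python
from plant import ticket,sensors
print(sensors.get_state()["t"]); print(ticket.job_done())
```

```text
20.3
the job is handed in; nothing more can be done
None
```

I tipped the brass tube until its first bush slid into the upturned mouth and halted there, but it stopped about 10–14 mm short of the rim plane. I handed the job in at 20.3 s.

- **Tipping:** I pressed the brass pad with the closed fingers at about 5 N, in steps of 1–1.5° from 10° on. The first bush began to slide at about 18°. By 20°, with its twin behind it, it had reached the upturned mouth.
- **Extra tilt:** After a first look with the arm lifted clear, I pressed again to 22.5°. The bush did not move relative to the tube, so it appears to rest against the upturn. I stopped there rather than risk dropping it, then lifted off and moved clear.
- **Last checks:** The bush stayed in the same place before and after I let go, and nothing fell. The steel tube's image regions were essentially unchanged, and there was no significant force on the tool.
- **Doubts:** The gap to the rim is an oblique-view measurement, good to a few mm. From above, the pad still hides the bush. My estimates of the rim's height from the two views also differed by several mm.

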